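# Restock the souvenir carousel and show the painted jar to the customer

### The arm

A 6-joint arm with a two-finger parallel gripper is mounted at the origin on the work surface. World frame = base frame: x ahead of the robot, y to its left, z up, the work surface at z = 0. Lengths are in mm, angles in rad, forces in N, time in s.
With the tool pointing down it reaches from about 325 to 850 mm from the base axis. Payload 15.5 kg.
Tool frame: the origin (TCP) lies on the centre line of the jaws, within the pads' length; the fingertips stand ctrl.nose_length ahead of it and the grasp point (between the pads) lies 11 mm behind it (ctrl.nose_length is the distance from the TCP to the fingertips, in mm); z points along the fingers, y is the line along which they close (so a half turn about z gives the same grasp; the last joint's range is limited). The gripper opens to 91 mm and grips with 3 to 60 N. Pads are 32 mm wide; open, the fingers measure 118 mm over their backs; the gripper's body (76 mm by 178 mm) begins 60 mm behind the grasp point.
Start: joints at [1.155, 0.494, 1.345, -0, 1.302, -0.096], TCP at [197.074, 593.117, 221.915] pointing down, gripper open.
Joint ranges: [-2.91, 2.91], [-0.82, 2.16], [0.22, 2.67], [-1.22, 4.37], [0.12, 2.79], [-3.08, 3.08]. Speed limits (rad/s): [1.89, 1.89, 2.57, 3.01, 3.01, 3.01].

### API

Orientations are given as a 3x3 rotation matrix whose columns are the frame's x, y, z axes.
In Python, from bench import ctrl, imaging, ticket gives the robot as it stands (ctrl), with the cameras (imaging) and the job (ticket).
- The arm moves only by the tool drive_effector, called after "Request:" by a JSON object that holds its "fn" and its "kwargs", one argument or row to a line. Schema: {"type":"object","properties":{"plan":{"type":"object","properties":{"ax":{"type":"array","items":{"type":"number"},"minItems":1,"maxItems":8},"ay":{"type":"array","items":{"type":"number"},"minItems":1,"maxItems":8},"az":{"type":"array","items":{"type":"number"},"minItems":1,"maxItems":8},"tx":{"type":"array","items":{"type":"number"},"minItems":1,"maxItems":8},"ty":{"type":"array","items":{"type":"number"},"minItems":1,"maxItems":8},"tz":{"type":"array","items":{"type":"number"},"minItems":1,"maxItems":8},"aperture":{"type":"array","items":{"type":"number"},"minItems":1,"maxItems":8}},"additionalProperties":false,"required":["ax","ay","az","tx","ty","tz","aperture"]},"grip_n":{"type":"number"},"only":{"type":"string"},"quiet":{"type":"boolean"},"lines":{"type":"string"}},"required":["plan"],"additionalProperties":false}. plan is an object with one list for each field, all of the same length, 1 to 8, a row being the entries at one place: ax, ay, az (a rotation vector in a scale on which 1.0 is 2 pi rad), tx, ty, tz (the shift in a scale on which 1.0 is 500 mm), aperture (the opening from 0.0 (shut) to 1.0 (fully open)); each row is the pose to reach, as a shift and turn from the pose commanded when the call began, along the tool's axes at that moment; what a row does not reach only later rows make up. A row lasts 1/8 s, in which the tool goes at most 62.5 mm and 0.188 rad, less where a joint would pass 70% of its speed; a pose out of reach is approached as far as the arm can. The fingers move at their own pace and stop on an object; grip_n is the grip in N (left out, the last holds). Time passes only in rows, so rows that do not move let the fingers close. The tool returns the time, the measured TCP pose, the force, the opening and the grip force at its end. only (a regular expression) keeps the lines of the reply that match it, lines (a string "A,B") keeps lines A to B, and quiet returns only ok. A shift or turn number past 1, either way, is cut back to 1. Input that does not fit is refused with a message, and nothing moves.
- ctrl.get_state(): the state, without advancing time (a new reading comes with each control period).
- imaging.snapshot(name): name is "scene" or "top" or "wrist"; returns a dict with "image" (400x640x3 uint8, red, green, blue), "fx", "fy", "cx", "cy" (pixels), "extrinsics" (4x4, takes a point from world to camera coordinates). Camera axes: x right, y up, looking along -z (the intrinsics and any distortion apply to the point x, -y, -z); pixel columns grow to the right and rows downward; lengths in mm; the calibration is good to about 2 mm. A picture is of the moment at which its call begins. There is no depth.
- ticket.job_done(): hands the job in; it is judged then, once.
The state is a dict: "time_s": time; "joint_positions": joint angles; "joint_velocities": joint speeds; "effort": joint torques, N m; "tcp_pos": TCP position; "eef_rot": TCP orientation; "force": force on the tool from outside, world axes, zero at the start; "ft_torque": the same for the moment, N m; "gripper_width": opening from 0.0 (shut) to 1.0 (fully open); "grasp_force": force on a finger pad.
Only numpy, scipy, OpenCV 4.12 (cv2) and the standard library are available. Lean on these libraries where they do the work, as an engineer would, in place of code of your own. Each camera call takes 0.05 s, during which the arm holds its last target. There are 200 camera calls.

### The job

Gently pick up the white jar with blue bands from the counter (thin pottery: squeeze it lightly, with less than 20 N) and set it softly, upright, in the empty blue place of the revolving display, then let go of it. Then turn the display by its centre knob until that jar stands at the front, in line with the yellow arrow, and finish still gripping the knob so that the display is held still. Leave the other jars standing in their places.

Things in the scene. Friction and masses are not known exactly. Their poses are not given: they have to be found in the camera images.
- marked_jar: White pottery jar with two blue bands and a blue lid, on the counter left or right of the display; 0.11 to 0.23 kg. 70 mm tall: straight wall 52 mm in diameter from 5 to 56 mm above its underside, lid 42 mm wide up to 70 mm. Origin: centre of its underside, z up. Bears a squeeze of up to 20 N between the fingers; must not be dropped.
- plain_jar: Bystander: terracotta jar with a white lid on the counter on the other side of the display, same shape as the marked jar (52 mm across, 70 mm tall); origin at the centre of its underside. Leave alone.
- jar_a: Bystander: terracotta jar with a red band and wooden lid, standing loose in one place of the display, same shape as the marked jar (52 mm across, 70 mm tall); origin at the centre of its underside. It rides along when the display turns.
- jar_b: Bystander: yellow jar with a red band and green lid, standing loose in another place of the display, same shape as the marked jar (52 mm across, 70 mm tall); origin at the centre of its underside. It rides along when the display turns.
- foot: Fixed dark wooden foot of the display, 170 mm across, with a flat yellow arrow, 6 mm high, that pokes out from under the turntable and points away from the axis to the front (customer side, roughly away from the robot); its tip lies about 225 mm from the axis. Origin on the turning axis at counter height; x axis along the arrow, z up.
- front (a point): Point fixed to the foot, 95 mm from the axis above the arrow and 34 mm above the counter: where the underside centre of the white jar must come to stand when it is at the front.
- turntable: Round turntable, 280 mm across, top 34 mm above the counter; turns without stops about the foot's vertical axis, friction 0.06 N m. Three places 95 mm from the axis, 120 degrees apart, each with a lip 5 mm high, 68 mm inside, 76 mm outside diameter: the empty one blue, the others (brass lips) hold jar_a and jar_b. Origin on the axis at counter height; x axis to the blue place.
- place (a point): Centre of the floor of the empty blue place, 34 mm above the counter; turns with the turntable. At the start it lies 0.6 to 2.0 rad anticlockwise (seen from above) from the arrow.
- place_a (a point): Centre of the floor of one of the two places with brass lips, 120 degrees anticlockwise (from above) from the blue one; holds jar_a or jar_b. Turns with the turntable.
- place_b (a point): Centre of the floor of one of the two places with brass lips, 120 degrees clockwise (from above) from the blue one; holds jar_a or jar_b. Turns with the turntable.
- knob: Round wooden knob (origin at its middle), on a 20 mm post on the axis, 130 mm above the counter: grip it here from above. It is 36 mm in diameter, from 112 to 146 mm above the counter, higher than the jars on the display (tops at 104 mm), so the fingers have room. It can be gripped at any yaw; 15 N is enough to turn the display.

How it is judged (in metres and radians):
On the way, in this order (a step that is already met when the one before it is completed fails the run):
1. the white jar stands in the blue place, let go, while that place is not yet at the front (distance between marked_jar and place below 0.013 m and angle between marked_jar's own z axis and vertical below 0.1 rad and contact force between the fingers and marked_jar below 0.3 N and linear speed of marked_jar below 0.03 m/s and horizontal distance between marked_jar and front above 0.035 m), for 0.2 s.
2. the display, held by its knob, has brought the white jar to the front (distance between marked_jar and place below 0.013 m and angle between marked_jar's own z axis and vertical below 0.1 rad and contact force between the fingers and marked_jar below 0.3 N and contact force between the fingers and knob above 1.5 N and horizontal distance between marked_jar and front below 0.018 m), for 0.2 s.
At the end, for the whole second after the job is handed in: White jar upright in the blue place (13 mm), free of the fingers, within 18 mm of the front point; fingers grip the knob (over 1.5 N), turntable still (under 0.05 rad/s); jar_a and jar_b upright in their places (15 mm); plain jar within 20 mm of its start (all of step 2 and angular speed of turntable below 0.05 rad/s and angle between each of jar_a, jar_b's own z axis and vertical below 0.1 rad and ((distance between jar_a and place_a below 0.015 m and distance between jar_b and place_b below 0.015 m) or (distance between jar_a and place_b below 0.015 m and distance between jar_b and place_a below 0.015 m)) and distance of plain_jar from where it was at the start of the episode below 0.02 m); the arm keeps its last pose, push and grip.
It fails at once if the white jar is squeezed too hard (contact force between the fingers and marked_jar above 50 N).
It fails at once if the white jar is pressed hard onto the display (contact force between marked_jar and turntable above 70 N).
It fails at once if the white jar is dropped (contact force between the fingers and marked_jar below 0.1 N and linear speed of marked_jar above 0.5 m/s).
It fails at once if a jar on the display is knocked out of its place or over (angle between any of jar_a, jar_b's own z axis and vertical above 0.3 rad).
It fails at once if the other jar on the counter is moved (distance of plain_jar from where it was at the start of the episode above 0.02 m).
It also fails if it takes over 61 s, if anything falls off the work surface, if the arm or the gripper's body presses on something with over 40 N, if the wrist force passes 120 N, or if a joint passes its speed limit or range.

## Working session

There is one attempt and no reset: what is moved stays moved. The work goes in short steps, Python scripts to look and compute and a tool call to move; the robot and the scene stay as the last step left them, time stands still between calls to the robot, and variables do not carry over. Pictures are saved under pics/ and viewed, at most 10 in all, crops included, and the job is handed in when it is done.

```bash
ls; mkdir -p pics; python3 - <<'E'
from bench import ctrl, imaging, ticket
import cv2,numpy as np
s=ctrl.get_state();print(s,ctrl.nose_length)
for n in("top","scene"):
    d=imaging.snapshot(n);cv2.imwrite(f"pics/{n}0.png",d["image"][:,:,::-1])
    print(n,d["fx"],d["fy"],d["cx"],d["cy"],[k for k in d]);print(np.round(d["extrinsics"],3).tolist())
E
```

```text
bench.py
pics
{'time_s': 0.0, 'joint_positions': array([ 1.15451611e+00,  4.94158766e-01,  1.34615728e+00,  9.47851572e-06,
        1.30250314e+00, -9.54951519e-02]), 'joint_velocities': array([ 0.00030542, -0.00010217, -0.0001135 , -0.00017862, -0.00024674,
       -0.00135846]), 'effort': array([ 7.01195837e-03, -8.78824997e+01, -3.81863344e+01,  7.11666467e-02,
        5.31023741e-02, -7.58521173e-05]), 'tcp_pos': array([196.90417554, 592.76612263, 221.3445883 ]), 'eef_rot': array([[-9.48987344e-01,  3.15313760e-01, -5.04320753e-04],
       [ 3.15314138e-01,  9.48986693e-01, -1.11808971e-03],
       [ 1.26044615e-04, -1.22007244e-03, -9.99999248e-01]]), 'force': array([0.58818221, 0.19667577, 0.30681999]), 'ft_torque': array([-0.01224281, -0.01700561, -0.0349911 ]), 'grasp_force': 0.0, 'gripper_width': 1.000053365356179} 8.0
top 514.257232963135 514.257232963135 314.36943593727017 203.50682976089158 ['image', 'fx', 'fy', 'cx', 'cy', 'extrinsics']
[[0.019, -1.0, 0.018, -18.13], [0.997, 0.02, 0.074, -538.18], [-0.075, 0.016, 0.997, -1362.332], [0.0, 0.0, 0.0, 1.0]]
scene 379.5682423028947 379.5682423028947 318.29373955805096 195.19374780980158 ['image', 'fx', 'fy', 'cx', 'cy', 'extrinsics']
[[-0.478, 0.878, -0.004, 267.724], [-0.67, -0.362, 0.648, 291.271], [0.568, 0.312, 0.761, -1271.76], [0.0, 0.0, 0.0, 1.0]]
```

View pics/top0.png

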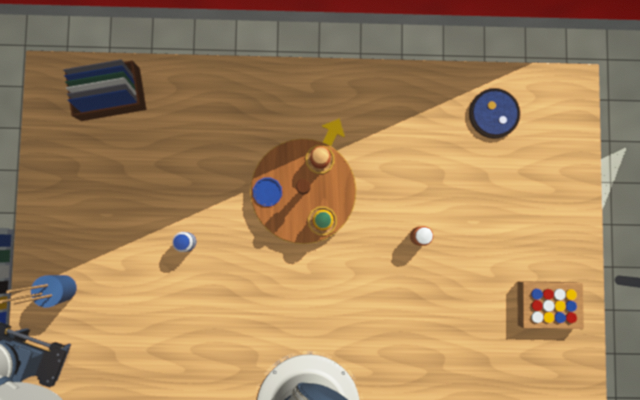

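View pics/scene0.png

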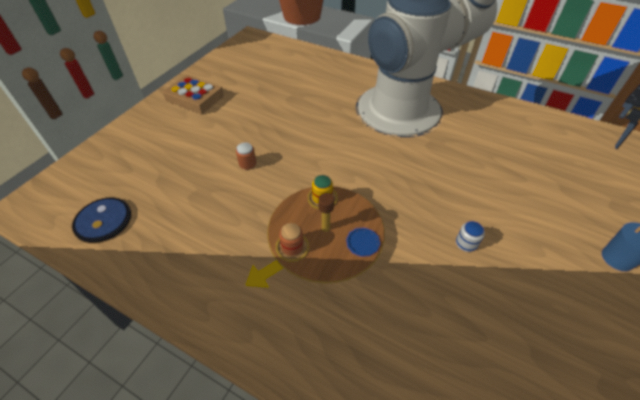

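Top view: white jar lid at (183,242), blue place (267,193), knob/axis ≈(303,187), jar lids (320,157) and (322,220), arrow tip (338,120), plain jar (423,236). The scene view agrees: jar (470,236), place (364,242), knob (326,200).

```bash
cat > v.py <<'E'
import numpy as np,cv2
from bench import ctrl, imaging, ticket
def ray(d,u,v,z):
    E=np.array(d["extrinsics"]);R,t=E[:3,:3],E[:3,3]
    r=R.T@np.array([(u-d["cx"])/d["fx"],-(v-d["cy"])/d["fy"],-1]);c=-R.T@t
    return (c+r*(z-c[2])/r[2])[:2]
def mask(d,roi,lo,hi):
    x0,y0,x1,y1=roi
    h=cv2.cvtColor(np.ascontiguousarray(d["image"]),cv2.COLOR_RGB2HSV)
    m=np.zeros(h.shape[:2],np.uint8);m[y0:y1,x0:x1]=cv2.inRange(h,lo,hi)[y0:y1,x0:x1]
    c,_=cv2.findContours(m,cv2.RETR_EXTERNAL,cv2.CHAIN_APPROX_NONE)
    return max(c,key=cv2.contourArea)
def ell(c):
    e=cv2.fitEllipse(c);return e[0],e[1]
E
python3 - <<'E'
from v import *
B=((105,120,50),(130,255,255))
d=imaging.snapshot("top")
for n,roi,lo,hi,z in [("lid",(165,225,200,260),*B,70),("place",(245,170,290,215),*B,34.5),("jarB green",(308,205,336,235),(40,60,30),(90,255,255),104)]:
    c,a=ell(mask(d,roi,lo,hi));print("top",n,np.round(c,1),np.round(a,1),ray(d,*c,z).round(1))
c=mask(d,(315,110,350,146),(20,150,80),(35,255,255));m=cv2.moments(c);u=(m['m10']/m['m00'],m['m01']/m['m00']);tip=c[:,0][np.argmin(c[:,0,1])]
(vx,vy,x0,y0)=cv2.fitLine(c,cv2.DIST_L2,0,.01,.01).ravel()
print("arrow",u,ray(d,*u,6),tip,ray(d,*tip,6))
d=imaging.snapshot("scene")
for n,roi,lo,hi,z in [("lid",(455,215,490,236),*B,70),("place",(340,222,390,262),*B,34.5),("green",(305,170,340,190),(40,60,30),(90,255,255),104)]:
    c,a=ell(mask(d,roi,lo,hi));print("scene",n,np.round(c,1),np.round(a,1),ray(d,*c,z).round(1))
c=mask(d,(230,255,290,295),(20,150,80),(35,255,255));m=cv2.moments(c);u=(m['m10']/m['m00'],m['m01']/m['m00'])
print("arrow",u,ray(d,*u,6))
I=imaging.snapshot("top")["image"][100:250,160:360,::-1]
J=d["image"][150:300,230:430,::-1]
cv2.imwrite("pics/c1.png",np.hstack([cv2.resize(I,None,fx=4,fy=4)[:, :800]])) 
cv2.imwrite("pics/c2.png",cv2.resize(J,None,fx=4,fy=4))
E
```

```text
top lid [181.1 241.5] [13.4 14.1] [430.1 333.2]
top place [267.  191.6] [26.4 26.6] [566.7 119. ]
top jarB green [322.6 219.5] [13.8 14. ] [492.1 -27.9]
arrow (332.5825780463243, 131.00352467270895) [740.12719468 -54.26086088] [338 118] [776.72574323 -68.59748845]
scene lid [473.7 228.6] [11.9 16.9] [434.9 335.9]
scene place [362.9 241.6] [25.5 30.8] [564.7 121.1]
scene green [322.  181.1] [10.6 14.9] [497.2 -23.7]
arrow (262.47916666666663, 274.2696596244131) [735.93865913 -49.15473964]
```

View pics/c1.png

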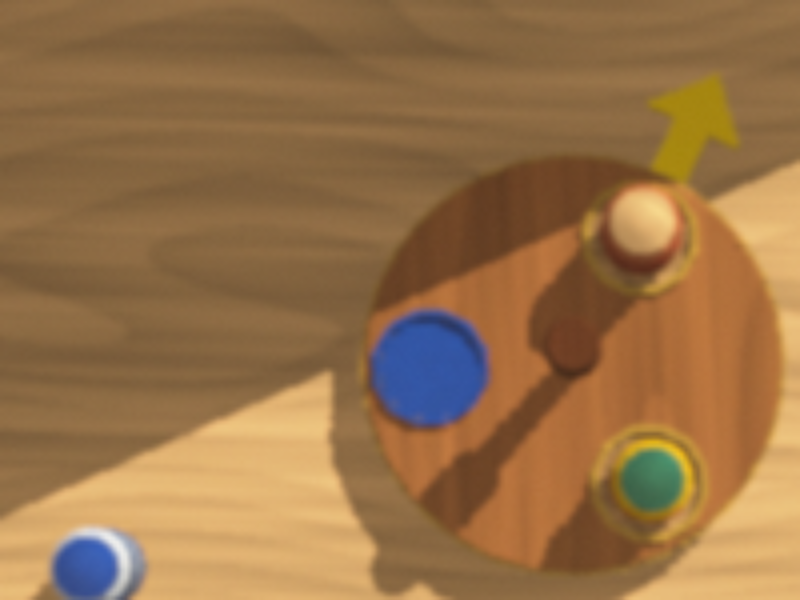

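View pics/c2.png

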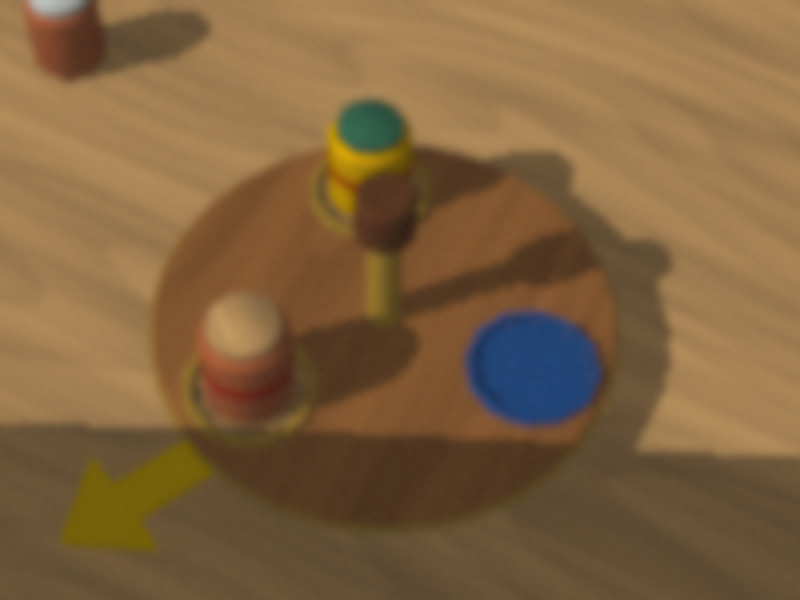

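c1: disc centre ≈(303.8,191.3), knob top ≈(303,185), lid ≈(182,241.7), arrow tip ≈(340,118.8); in c2 knob top ≈(326.8,196.5) and jars stand in their brass places. Refine the axis, then see jar with the wrist camera.

```bash
python3 - <<'E'
from v import *
d=imaging.snapshot("top")
print("disc",ray(d,303.75,191.3,34),"knob",ray(d,303,185.5,146),"tip",ray(d,340,118.8,6),"arrow c",ray(d,332.6,131,6))
c,a=ell(mask(d,(165,225,200,260),(95,80,40),(135,255,255)));print("lid",c,a,ray(d,*c,70))
e=imaging.snapshot("scene");print("knob",ray(e,326.8,196.5,146),"disc",ray(e,(152+618)/8+230,(148+528)/8+150,34))
s=ctrl.get_state();R=s["eef_rot"];p=s["tcp_pos"]
print((R.T@(np.array([431,333,150])-p)).round(1))
E
```

```text
disc [569.44633767  21.39396337] knob [572.67015848  22.95248967] tip [774.61687338 -74.13961442] arrow c [740.13807939 -54.30857769]
lid (181.01718139648438, 241.75244140625) (14.371623992919922, 14.83963394165039) [429.51508844 333.29239075]
knob [566.74321187  25.25618138] disc [587.34496069  36.31033987]
[-304.  -173.    71.8]
```

The manual's scale: shifts go in shares of 500 mm and turns go in shares of 2 pi rad. Converting my numbers, -304 mm / 500 = -0.608, -173 mm / 500 = -0.346, 1.25 rad / 6.2832 = 0.1989.

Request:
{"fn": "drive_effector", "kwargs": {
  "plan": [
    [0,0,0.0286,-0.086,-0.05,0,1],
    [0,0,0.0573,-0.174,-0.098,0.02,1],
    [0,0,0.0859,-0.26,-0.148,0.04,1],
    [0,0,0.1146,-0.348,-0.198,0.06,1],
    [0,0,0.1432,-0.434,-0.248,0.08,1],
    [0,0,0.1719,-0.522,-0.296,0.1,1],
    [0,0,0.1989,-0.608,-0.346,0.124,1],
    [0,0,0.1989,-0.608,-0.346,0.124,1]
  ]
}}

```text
refused: plan: the value is not of type 'object' (schema: type "object"). Nothing was moved.
```

Nothing moved. I misread the format; it is an object with one list for each field. Resending.

Request:
{"fn": "drive_effector", "kwargs": {
  "plan": {"ax":[0,0,0,0,0,0,0,0],"ay":[0,0,0,0,0,0,0,0],"az":[0.0286,0.0573,0.0859,0.1146,0.1432,0.1719,0.1989,0.1989],"tx":[-0.086,-0.174,-0.26,-0.348,-0.434,-0.522,-0.608,-0.608],"ty":[-0.05,-0.098,-0.148,-0.198,-0.248,-0.296,-0.346,-0.346],"tz":[0,0.02,0.04,0.06,0.08,0.1,0.124,0.124],"aperture":[1,1,1,1,1,1,1,1]}
}}

```text
time_s: 1.35
tcp_pos: [432.7, 330.7, 159.2]
eef_rot: [[0.006, 1.0, -0.001], [1.0, -0.006, -0.001], [-0.001, -0.001, -1.0]]
force: [0.4, 0.8, 0.2]
gripper_width: 0.999
grasp_force: 0.0
```

```bash
python3 - <<'E'
from v import *
s=ctrl.get_state();print(s["tcp_pos"],s["eef_rot"].round(3).tolist(),s["force"])
d=imaging.snapshot("wrist");cv2.imwrite("pics/w1.png",d["image"][:,:,::-1]);print(d["fx"],np.round(d["extrinsics"],3).tolist())
E
```

```text
[432.65098403 330.68154942 159.20271956] [[0.006, 1.0, -0.001], [1.0, -0.006, -0.001], [-0.001, -0.001, -1.0]] [0.43559962 0.75308658 0.18589155]
284.8838573760927 [[1.0, -0.006, -0.0, -430.017], [0.005, 0.959, -0.282, -305.187], [0.002, 0.282, 0.959, -424.366], [0.0, 0.0, 0.0, 1.0]]
```

View pics/w1.png

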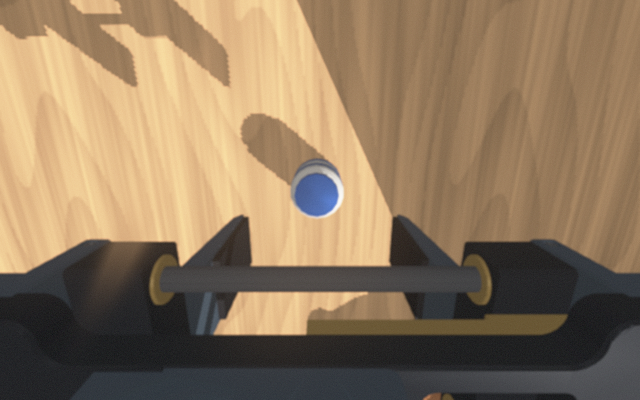

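Wrist view: lid at about (317,195), between the fingers, unobstructed.

```bash
python3 - <<'E'
from v import *
d=imaging.snapshot("wrist")
c,a=ell(mask(d,(285,165,350,225),(100,120,40),(130,255,255)));p=ray(d,*c,70);print(c,a,p)
s=ctrl.get_state();print((s["eef_rot"].T@(np.r_[p,25]-s["tcp_pos"])).round(1))
E
```

```text
(317.5350341796875, 195.9372100830078) (39.322837829589844, 39.90340042114258) [428.63896761 337.53885689]
[  4.6  -2.4 134.9]
```

In the tool's units: 134 mm / 500 = 0.268, 115 mm / 500 = 0.23.

Request:
{"fn": "drive_effector", "kwargs": {
  "plan": {"ax":[0,0,0,0,0,0,0,0],"ay":[0,0,0,0,0,0,0,0],"az":[0,0,0,0,0,0,0,0],"tx":[0.008,0.008,0.008,0.008,0.008,0.008,0.008,0.008],"ty":[-0.006,-0.006,-0.006,-0.006,-0.006,-0.006,-0.006,-0.006],"tz":[0.08,0.16,0.23,0.268,0.268,0.268,0.268,0.268],"aperture":[1,1,1,1,1,0.5,0.5,0.5]},
  "grip_n": 12
}}

```text
time_s: 2.45
tcp_pos: [428.3, 337.4, 26.6]
eef_rot: [[-0.0, 1.0, 0.001], [1.0, 0.0, 0.001], [0.001, 0.001, -1.0]]
force: [0.7, -0.8, -0.3]
gripper_width: 0.701
grasp_force: 0.0
```

Request:
{"fn": "drive_effector", "kwargs": {
  "plan": {"ax":[0,0,0,0],"ay":[0,0,0,0],"az":[0,0,0,0],"tx":[0,0,0,0],"ty":[0,0,0,0],"tz":[0,0,0,0],"aperture":[0.45,0.45,0.45,0.45]},
  "grip_n": 12
}}

```text
time_s: 2.95
tcp_pos: [428.2, 337.2, 26.2]
eef_rot: [[0.0, 1.0, 0.0], [1.0, -0.0, 0.0], [0.0, 0.0, -1.0]]
force: [-0.9, -0.1, 6.8]
gripper_width: 0.568
grasp_force: 12.0
```

In the tool's units: -217 mm / 500 = -0.434, 138 mm / 500 = 0.276.

Request:
{"fn": "drive_effector", "kwargs": {
  "plan": {"ax":[0,0,0,0,0,0,0,0],"ay":[0,0,0,0,0,0,0,0],"az":[0,0,0,0,0,0,0,0],"tx":[0,0,-0.04,-0.14,-0.24,-0.34,-0.41,-0.434],"ty":[0,0,0.026,0.09,0.154,0.218,0.26,0.276],"tz":[-0.06,-0.14,-0.2,-0.2,-0.2,-0.2,-0.2,-0.2],"aperture":[0.45,0.45,0.45,0.45,0.45,0.45,0.45,0.45]},
  "grip_n": 12
}}

```text
time_s: 3.95
tcp_pos: [566.8, 118.0, 125.6]
eef_rot: [[0.002, 1.0, -0.0], [1.0, -0.002, -0.0], [-0.0, -0.0, -1.0]]
force: [-0.1, -0.2, -1.6]
gripper_width: 0.569
grasp_force: 12.0
```

Request:
{"fn": "drive_effector", "kwargs": {
  "plan": {"ax":[0,0],"ay":[0,0],"az":[0,0],"tx":[0,0],"ty":[0,0],"tz":[0,0],"aperture":[0.45,0.45]},
  "grip_n": 12
}}

```text
time_s: 4.2
tcp_pos: [565.2, 121.1, 125.8]
eef_rot: [[-0.001, 1.0, -0.001], [1.0, 0.001, 0.0], [0.0, -0.001, -1.0]]
force: [0.1, -0.2, -2.0]
gripper_width: 0.568
grasp_force: 12.0
```

```bash
python3 - <<'E'
from v import *
a=imaging.snapshot("top");b=imaging.snapshot("wrist");e=imaging.snapshot("scene")
cv2.imwrite("pics/w2.png",b["image"][:,:,::-1])
cv2.imwrite("pics/t2.png",cv2.resize(np.hstack([a["image"][100:250,220:360],e["image"][150:300,300:440]])[:,:,::-1],None,fx=2.8,fy=2.8))
E
```

```text
(no output)
```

View pics/w2.png

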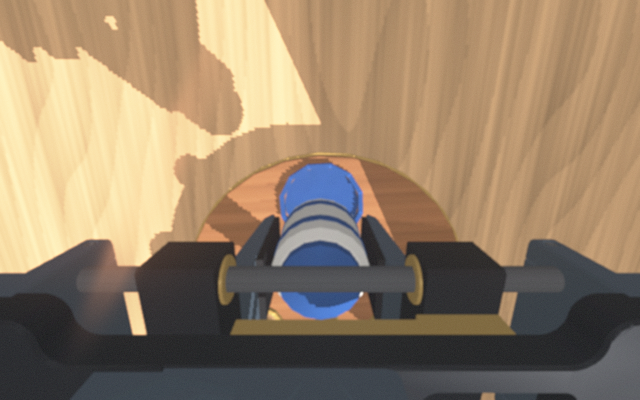

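View pics/t2.png

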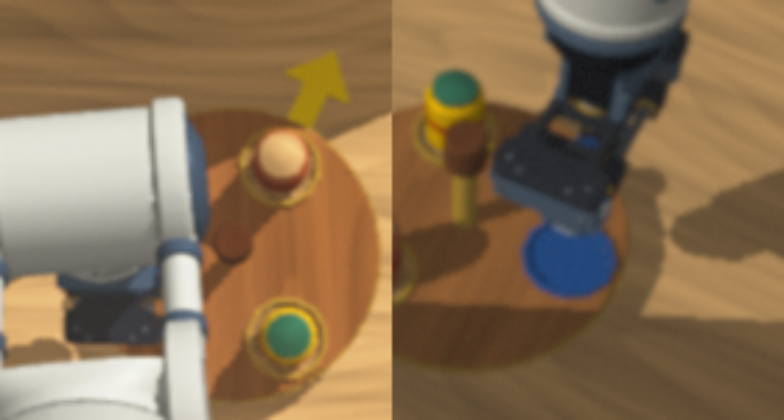

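Wrist view: blue ring's far edge at row ≈163, sides ≈277 and 363; lid centre ≈(320,280), its near edge ≈(320,319). The other jars stand undisturbed.

```bash
python3 - <<'E'
from v import *
d=imaging.snapshot("wrist");s=ctrl.get_state();print(s["tcp_pos"])
h=cv2.cvtColor(np.ascontiguousarray(d["image"]),cv2.COLOR_RGB2HSV);m=cv2.inRange(h,(105,120,50),(130,255,255))
pts=[]
for u in range(285,356,5):
    pts.append((u,np.nonzero(m[140:200,u])[0][0]+140))
w=np.array([ray(d,u,v,39) for u,v in pts])
A=np.c_[2*w,np.ones(len(w))];sol=np.linalg.lstsq(A,(w**2).sum(1),rcond=None)[0];print("circle",sol[:2],np.sqrt(sol[2]+sol[:2]@sol[:2]))
print("far edge-38", w[len(w)//2]-[0,38])
u0=[np.nonzero(m[v,240:400])[0][[0,-1]]+240 for v in (185,190,195)];print(u0,[ray(d,np.mean(x),v,36) for x,v in zip(u0,(185,190,195))])
col=np.nonzero(m[:,320])[0];print(col[np.r_[True,np.diff(col)>1]],col[np.r_[np.diff(col)>1,True]])
near=ray(d,320,318,s["tcp_pos"][2]-26+70);print("lid near edge+21",near+[0,21], [np.nonzero(m[v,240:400])[0][[0,-1]]+240 for v in (270,280,290,300)])
E
```

```text
[565.55263951 120.94791664 125.94512516]
circle [565.26789618 120.58118371] 36.46440788996261
far edge-38 [564.6071233  118.76664075]
[array([285, 356]), array([283, 359]), array([281, 360])] [array([565.09593645, 136.94561387]), array([565.56404252, 132.22990239]), array([565.11678686, 127.46417732])]
[164 217 242 293] [197 217 264 318]Traceback (most recent call last):
  File "<stdin>", line 12, in <module>
IndexError: index 0 is out of bounds for axis 0 with size 0
```

In the tool's units: 62 mm / 500 = 0.124, 61 mm / 500 = 0.122.

Request:
{"fn": "drive_effector", "kwargs": {
  "plan": {"ax":[0,0,0,0,0,0,0],"ay":[0,0,0,0,0,0,0],"az":[0,0,0,0,0,0,0],"tx":[-0.002,-0.002,-0.002,-0.002,-0.002,-0.002,-0.002],"ty":[0,0,0,0,0,0,0],"tz":[0.04,0.08,0.104,0.116,0.122,0.124,0.124],"aperture":[0.45,0.45,0.45,0.45,0.45,0.45,0.45]},
  "grip_n": 12
}}

```text
time_s: 5.28
tcp_pos: [566.2, 119.1, 64.2]
eef_rot: [[0.0, 1.0, 0.001], [1.0, -0.0, 0.0], [0.0, 0.001, -1.0]]
force: [0.4, 0.1, -2.1]
gripper_width: 0.572
grasp_force: 12.0
```

```bash
python3 - <<'E'
from v import *
b=imaging.snapshot("wrist");e=imaging.snapshot("scene")
cv2.imwrite("pics/p3.png",cv2.resize(np.hstack([b["image"][130:330,220:420],e["image"][180:280,310:410].repeat(2,0).repeat(2,1)])[:,:,::-1],None,fx=2,fy=2))
E
```

```text
(no output)
```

View pics/p3.png

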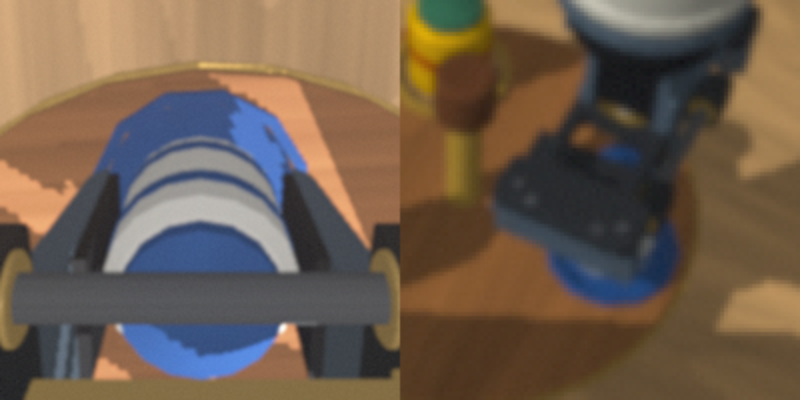

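The jar is inside the ring laterally; base edge at about (320,198), ring edge at row ≈175. Check the radial margin.

```bash
python3 - <<'E'
from v import *
d=imaging.snapshot("wrist")
print("jar y",ray(d,320,198.5,43)-[0,26],"place y",ray(d,320,175,39)-[0,38],ctrl.get_state()["tcp_pos"])
E
```

```text
jar y [565.45999183 116.86527117] place y [565.45817656 120.10381637] [566.18568395 119.08426074  64.17589198]
```

In the tool's units: 3.5 mm / 500 = 0.007, 3 mm / 500 = 0.006.

Request:
{"fn": "drive_effector", "kwargs": {
  "plan": {"ax":[0,0,0,0,0],"ay":[0,0,0,0,0],"az":[0,0,0,0,0],"tx":[0.006,0.006,0.006,0.006,0.006],"ty":[0,0,0,0,0],"tz":[0,0.004,0.006,0.007,0.007],"aperture":[0.45,0.45,0.45,0.45,0.45]},
  "grip_n": 12
}}

```text
time_s: 6.05
tcp_pos: [566.0, 122.1, 60.4]
eef_rot: [[0.0, 1.0, -0.0], [1.0, -0.0, -0.0], [-0.0, -0.0, -1.0]]
force: [-0.4, 1.4, -2.1]
gripper_width: 0.567
grasp_force: 12.0
```

In the tool's units: 1 mm / 500 = 0.002, 0.5 mm / 500 = 0.001.

Request:
{"fn": "drive_effector", "kwargs": {
  "plan": {"ax":[0,0,0],"ay":[0,0,0],"az":[0,0,0],"tx":[0,0,0],"ty":[0,0,0],"tz":[0.001,0.002,0.002],"aperture":[0.45,0.45,0.45]},
  "grip_n": 12
}}

```text
time_s: 6.42
tcp_pos: [566.6, 122.1, 60.2]
eef_rot: [[0.0, 1.0, 0.001], [1.0, -0.0, 0.0], [0.0, 0.001, -1.0]]
force: [-2.3, -0.7, 9.8]
gripper_width: 0.567
grasp_force: 12.0
```

Contact. Release, wait, and rise.

Request:
{"fn": "drive_effector", "kwargs": {
  "plan": {"ax":[0,0,0,0,0,0],"ay":[0,0,0,0,0,0],"az":[0,0,0,0,0,0],"tx":[0,0,0,0,0,0],"ty":[0,0,0,0,0,0],"tz":[0,0,0,0,0,0],"aperture":[0.65,0.8,0.95,0.95,0.95,0.95]}
}}

```text
time_s: 7.18
tcp_pos: [566.0, 122.1, 59.4]
eef_rot: [[-0.0, 1.0, -0.0], [1.0, 0.0, -0.0], [-0.0, -0.0, -1.0]]
force: [0.1, -0.4, 0.5]
gripper_width: 0.945
grasp_force: 0.0
```

Request:
{"fn": "drive_effector", "kwargs": {
  "plan": {"ax":[0,0,0,0,0],"ay":[0,0,0,0,0],"az":[0,0,0,0,0],"tx":[0,0,0,0,0],"ty":[0,0,0,0,0],"tz":[-0.04,-0.12,-0.22,-0.28,-0.28],"aperture":[0.95,0.95,0.95,0.95,0.95]}
}}

```text
time_s: 7.8
tcp_pos: [567.3, 122.3, 201.8]
eef_rot: [[-0.0, 1.0, 0.004], [1.0, 0.0, 0.0], [0.0, 0.004, -1.0]]
force: [-0.2, 1.0, -0.2]
gripper_width: 0.948
grasp_force: 0.0
```

```bash
python3 - <<'E'
from v import *
b=imaging.snapshot("wrist");a=imaging.snapshot("scene")
cv2.imwrite("pics/p4.png",np.hstack([b["image"][80:330,170:470],a["image"][150:400,190:490]])[:,:,::-1])
E
```

```text
(no output)
```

View pics/p4.png

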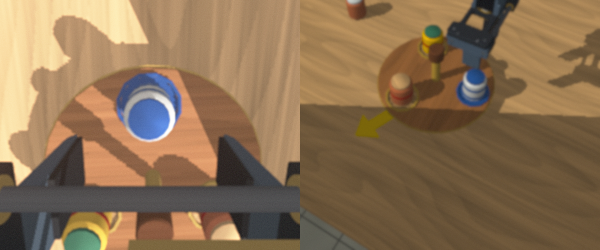

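The jar stands upright inside the blue ring, released; others in place. Now move over the knob, turned +1.0 rad.

In the tool's units: -98 mm / 500 = -0.196, -84 mm / 500 = -0.168, -1 rad / 6.2832 = -0.1592.

Request:
{"fn": "drive_effector", "kwargs": {
  "plan": {"ax":[0,0,0,0,0,0,0,0],"ay":[0,0,0,0,0,0,0,0],"az":[-0.0271,-0.0541,-0.0812,-0.1082,-0.1353,-0.1592,-0.1592,-0.1592],"tx":[-0.034,-0.068,-0.102,-0.136,-0.168,-0.196,-0.196,-0.196],"ty":[0.004,0.004,0.004,0.004,0.004,0.006,0.006,0.006],"tz":[0,0,0,0,0,0,0,0],"aperture":[0.95,0.95,0.95,0.95,0.95,0.95,0.95,0.95]}
}}

```text
time_s: 8.9
tcp_pos: [568.6, 24.5, 198.7]
eef_rot: [[-0.839, 0.543, -0.001], [0.543, 0.839, 0.0], [0.001, -0.001, -1.0]]
force: [-1.3, 0.0, -0.2]
gripper_width: 0.95
grasp_force: 0.0
```

```bash
python3 - <<'E'
from v import *
s=ctrl.get_state();print(s["joint_positions"].round(2))
b=imaging.snapshot("wrist")
def proj(p):
    q=np.array(b["extrinsics"])@np.r_[p,1];return b["cx"]+b["fx"]*q[0]/-q[2],b["cy"]-b["fy"]*q[1]/-q[2]
I=np.ascontiguousarray(b["image"][:,:,::-1])
print(proj([569.5,23.5,146]))
cv2.imwrite("pics/p5.png",I)
E
```

```text
[-0.06  0.44  1.51  0.    1.19 -1.06]
(np.float64(320.45228071465317), np.float64(218.01832314553258))
```

View pics/p5.png

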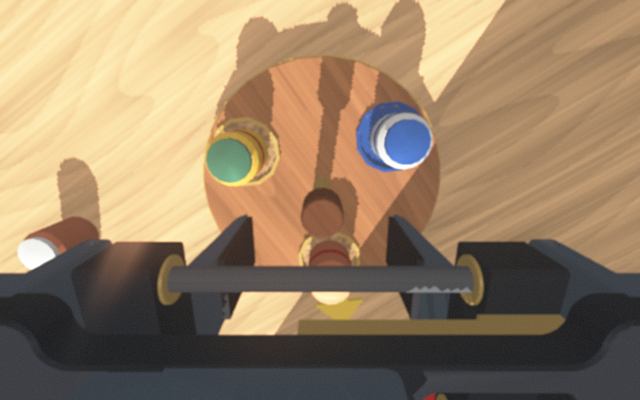

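Wrist view: knob top about (322,214), close to the predicted (320,218); jars clear of the fingers; arrow at (338,308). Descend and grip.

In the tool's units: 75 mm / 500 = 0.15, 60 mm / 500 = 0.12.

Request:
{"fn": "drive_effector", "kwargs": {
  "plan": {"ax":[0,0,0,0,0,0,0,0],"ay":[0,0,0,0,0,0,0,0],"az":[0,0,0,0,0,0,0,0],"tx":[0.002,0.002,0.002,0.002,0.002,0.002,0.002,0.002],"ty":[0.002,0.002,0.002,0.002,0.002,0.002,0.002,0.002],"tz":[0.06,0.12,0.15,0.15,0.15,0.15,0.15,0.15],"aperture":[0.95,0.95,0.95,0.95,0.6,0.3,0.3,0.3]},
  "grip_n": 25
}}

```text
time_s: 9.95
tcp_pos: [568.8, 25.4, 124.7]
eef_rot: [[-0.841, 0.54, 0.0], [0.54, 0.841, -0.0], [-0.0, 0.0, -1.0]]
force: [0.5, 0.5, -1.0]
gripper_width: 0.54
grasp_force: 0.0
```

Request:
{"fn": "drive_effector", "kwargs": {
  "plan": {"ax":[0,0,0,0],"ay":[0,0,0,0],"az":[0,0,0,0],"tx":[0.002,0.002,0.002,0.002],"ty":[0.002,0.002,0.002,0.002],"tz":[0,0,0,0],"aperture":[0.3,0.3,0.3,0.3]},
  "grip_n": 25
}}

```text
time_s: 10.45
tcp_pos: [568.1, 26.6, 124.4]
eef_rot: [[-0.841, 0.54, -0.001], [0.54, 0.841, -0.0], [0.0, -0.001, -1.0]]
force: [-2.6, -3.8, 4.4]
gripper_width: 0.388
grasp_force: 25.0
```

In the tool's units: -1 mm / 500 = -0.002, 0.6 rad / 6.2832 = 0.0955.

Request:
{"fn": "drive_effector", "kwargs": {
  "plan": {"ax":[0,0,0,0,0,0,0,0],"ay":[0,0,0,0,0,0,0,0],"az":[0.0032,0.0111,0.0239,0.0382,0.0525,0.0668,0.0812,0.0955],"tx":[-0.002,-0.002,-0.002,-0.002,-0.002,-0.002,-0.002,-0.002],"ty":[-0.002,-0.002,-0.002,-0.002,-0.002,-0.002,-0.002,-0.002],"tz":[0,0,0,0,0,0,0,0],"aperture":[0.3,0.3,0.3,0.3,0.3,0.3,0.3,0.3]}
}}

```text
time_s: 11.45
tcp_pos: [569.9, 27.9, 124.5]
eef_rot: [[-0.386, 0.922, 0.002], [0.922, 0.386, 0.004], [0.003, 0.004, -1.0]]
force: [8.6, 23.4, -3.9]
gripper_width: 0.384
grasp_force: 25.0
```

Request:
{"fn": "drive_effector", "kwargs": {
  "plan": {"ax":[0,0,0,0,0,0,0,0],"ay":[0,0,0,0,0,0,0,0],"az":[0.0143,0.0286,0.043,0.0573,0.0716,0.0859,0.0955,0.0955],"tx":[0,0,0,0,0,0,0,0],"ty":[0,0,0,0,0,0,0,0],"tz":[0,0,0,0,0,0,0,0],"aperture":[0.3,0.3,0.3,0.3,0.3,0.3,0.3,0.3]}
}}

```text
time_s: 12.45
tcp_pos: [572.0, 27.4, 124.5]
eef_rot: [[0.2, 0.98, 0.006], [0.98, -0.2, 0.003], [0.004, 0.005, -1.0]]
force: [19.2, 18.6, -16.5]
gripper_width: 0.387
grasp_force: 25.0
```

Request:
{"fn": "drive_effector", "kwargs": {
  "plan": {"ax":[0,0,0,0,0,0,0,0],"ay":[0,0,0,0,0,0,0,0],"az":[0.0064,0.0191,0.0334,0.0477,0.0621,0.0748,0.0828,0.0828],"tx":[0,0,0,0,0,0,0,0],"ty":[0,0,0,0,0,0,0,0],"tz":[0,0,0,0,0,0,0,0],"aperture":[0.3,0.3,0.3,0.3,0.3,0.3,0.3,0.3]}
}}

```text
time_s: 13.45
tcp_pos: [573.1, 26.5, 124.6]
eef_rot: [[0.661, 0.751, 0.008], [0.751, -0.661, 0.002], [0.007, 0.005, -1.0]]
force: [25.2, 8.8, -20.7]
gripper_width: 0.385
grasp_force: 25.0
```

```bash
python3 - <<'E'
from v import *
s=ctrl.get_state();print("cw turned",-np.arctan2(*s["eef_rot"][[1,0],1])+1.0)
a=imaging.snapshot("top");b=imaging.snapshot("scene")
cv2.imwrite("pics/p6.png",np.vstack([np.hstack([a["image"][90:290,200:400],b["image"][140:340,220:420]])]).repeat(2,0).repeat(2,1)[:,:,::-1])
E
```

```text
cw turned 1.7216617722921628
```

Side load suggests the true axis is about (+3,+2) mm further; relieve it, then measure by masks.

In the tool's units: 4 mm / 500 = 0.008, 2 mm / 500 = 0.004.

Request:
{"fn": "drive_effector", "kwargs": {
  "plan": {"ax":[0,0,0],"ay":[0,0,0],"az":[0,0,0],"tx":[0.004,0.008,0.008],"ty":[0.001,0.002,0.002],"tz":[0,0,0],"aperture":[0.3,0.3,0.3]}
}}

```text
time_s: 13.92
tcp_pos: [573.2, 26.7, 124.4]
eef_rot: [[0.66, 0.752, 0.002], [0.752, -0.66, -0.002], [-0.0, 0.002, -1.0]]
force: [3.8, -12.8, -2.7]
gripper_width: 0.384
grasp_force: 25.0
```

```bash
python3 - <<'E'
from v import *
s=ctrl.get_state();print("cw turned",-np.arctan2(*s["eef_rot"][[1,0],1])+1.0,s["tcp_pos"],s["force"])
for n,roi in (("scene",(200,170,420,330)),("top",(240,120,370,250)),("wrist",(180,0,470,235))):
    d=imaging.snapshot(n);x0,y0,x1,y1=roi
    h=cv2.cvtColor(np.ascontiguousarray(d["image"]),cv2.COLOR_RGB2HSV)[y0:y1,x0:x1]
    for col,lo,hi in(("blue",(105,120,50),(130,255,255)),("green",(40,70,30),(90,255,255)),("yellow",(20,150,70),(35,255,255))):
        k,_,st,ce=cv2.connectedComponentsWithStats(cv2.inRange(h,lo,hi))
        for i in range(1,k):
            if st[i,4]>25: print(n,col,st[i][2:],(ce[i]+[x0,y0]).round(1),"z104",ray(d,*(ce[i]+[x0,y0]),104).round(0),"z36",ray(d,*(ce[i]+[x0,y0]),36).round(0),"z6",ray(d,*(ce[i]+[x0,y0]),6).round(0))
E
```

```text
cw turned 1.7203504992886804 [573.22774788  26.68199147 124.43467955] [  3.76766077 -12.79487225  -2.6920001 ]
scene blue [ 17  15 207] [299.  239.8] z104 [670.  13.] z36 [632. -12.] z6 [615. -24.]
scene blue [ 31  21 192] [301.  260.9] z104 [712.  43.] z36 [679.  20.] z6 [664.  10.]
scene green [ 18  13 187] [367.8 216.1] z104 [542. 117.] z36 [492. 101.] z6 [469.  95.]
scene yellow [  8  19 121] [325.  221.3] z104 [600.  39.] z36 [556.  16.] z6 [536.   6.]
scene yellow [ 26  20 222] [366.8 224.9] z104 [566. 124.] z36 [517. 110.] z6 [496. 104.]
scene yellow [ 23  13 134] [363.9 235.1] z104 [593. 130.] z36 [548. 116.] z6 [528. 110.]
scene yellow [17 13 42] [356.5 239.8] z104 [612. 121.] z36 [568. 106.] z6 [549. 100.]
scene yellow [13 10 27] [375.5 240.4] z104 [594. 157.] z36 [549. 146.] z6 [529. 141.]
scene yellow [ 40  30 613] [262.5 274.3] z104 [775.  -9.] z36 [748. -37.] z6 [736. -49.]
top yellow [ 23  19 295] [333.5 128.9] z104 [724. -52.] z36 [739. -55.] z6 [746. -57.]
wrist blue [  78   86 1567] [393.6 142.2] z104 [648.  42.] z36 [657.  25.] z6 [661.  18.]
wrist blue [  59   60 2864] [441.  160.2] z104 [664.  12.] z36 [679. -15.] z6 [685. -27.]
wrist green [  45   41 1223] [205.8 166.6] z104 [547. 110.] z36 [519. 118.] z6 [506. 122.]
wrist yellow [ 30  49 276] [243.3 149. ] z104 [574. 101.] z36 [555. 107.] z6 [546. 110.]
wrist yellow [ 61  72 699] [223.9 163.2] z104 [558. 103.] z36 [533. 110.] z6 [522. 112.]
```

White lid now at ≈(667,12): −0.15 rad; arrow at ≈−0.44. Turn a further 0.29 clockwise.

In the tool's units: -1 mm / 500 = -0.002, 0.5 mm / 500 = 0.001, 0.29 rad / 6.2832 = 0.0462.

Request:
{"fn": "drive_effector", "kwargs": {
  "plan": {"ax":[0,0,0,0,0,0,0,0],"ay":[0,0,0,0,0,0,0,0],"az":[0.0048,0.0143,0.0255,0.0366,0.043,0.0462,0.0462,0.0462],"tx":[-0.002,-0.002,-0.002,-0.002,-0.002,-0.002,-0.002,-0.002],"ty":[0.001,0.001,0.001,0.001,0.001,0.001,0.001,0.001],"tz":[0,0,0,0,0,0,0,0],"aperture":[0.3,0.3,0.3,0.3,0.3,0.3,0.3,0.3]}
}}

```text
time_s: 15.08
tcp_pos: [573.7, 26.0, 124.5]
eef_rot: [[0.847, 0.531, 0.003], [0.531, -0.847, -0.001], [0.002, 0.003, -1.0]]
force: [8.8, -8.7, -7.6]
gripper_width: 0.387
grasp_force: 25.0
```

```bash
python3 - <<'E'
from v import *
s=ctrl.get_state();print("cw turned",-np.arctan2(*s["eef_rot"][[1,0],1])+1.0,s["tcp_pos"],s["force"])
for n,roi in (("scene",(200,170,420,330)),("wrist",(180,0,560,235))):
    d=imaging.snapshot(n);x0,y0,x1,y1=roi
    h=cv2.cvtColor(np.ascontiguousarray(d["image"]),cv2.COLOR_RGB2HSV)[y0:y1,x0:x1]
    for col,lo,hi,zs in(("blue",(105,120,50),(130,255,255),(104,36)),("green",(40,70,30),(90,255,255),(104,)),("yellow",(20,150,70),(35,255,255),(6,))):
        k,_,st,ce=cv2.connectedComponentsWithStats(cv2.inRange(h,lo,hi))
        for i in range(1,k):
            if st[i,4]>60:
              for z in zs:
                p=ray(d,*(ce[i]+[x0,y0]),z);r=p-s["tcp_pos"][:2];print(n,col,st[i][2:],(ce[i]+[x0,y0]).round(1),z,p.round(0),"ang",np.arctan2(r[1],r[0]).round(3),"r",np.hypot(*r).round(0))
E
```

```text
cw turned 2.0105982186501152 [573.72457847  26.0098118  124.47471218] [ 8.76711266 -8.69512289 -7.56199717]
scene blue [ 18  15 198] [290.5 232.1] 104 [662. -13.] ang -0.418 r 96.0
scene blue [ 18  15 198] [290.5 232.1] 36 [623. -41.] ang -0.939 r 83.0
scene blue [ 31  22 192] [294.2 252.9] 104 [703.  21.] ang -0.039 r 129.0
scene blue [ 31  22 192] [294.2 252.9] 36 [668.  -4.] ang -0.305 r 99.0
scene green [ 18  15 208] [365.  225.3] 104 [568. 121.] ang 1.627 r 95.0
scene yellow [  8  18 120] [325.2 221.7] 6 [537.   7.] ang -2.666 r 42.0
scene yellow [ 32  35 317] [362.2 237.8] 6 [537. 109.] ang 1.985 r 91.0
scene yellow [ 24  12 126] [361.5 244.9] 6 [557. 116.] ang 1.757 r 92.0
scene yellow [ 39  30 613] [262.4 274.3] 6 [736. -49.] ang -0.434 r 179.0
wrist blue [  77   86 1541] [393.4 142. ] 104 [650.  19.] ang -0.091 r 77.0
wrist blue [  77   86 1541] [393.4 142. ] 36 [654.   1.] ang -0.305 r 84.0
wrist blue [  62   60 2907] [441.5 160.2] 104 [657. -14.] ang -0.449 r 92.0
wrist blue [  62   60 2907] [441.5 160.2] 36 [664. -45.] ang -0.667 r 114.0
wrist green [  46   58 1767] [204.6 174.2] 104 [568. 111.] ang 1.641 r 85.0
wrist yellow [  82   67 2947] [488.3  89.7] 6 [741. -54.] ang -0.444 r 185.0
wrist yellow [ 32  49 286] [243.  148.7] 6 [572. 114.] ang 1.59 r 88.0
wrist yellow [ 47  60 393] [230.7 153.6] 6 [561. 121.] ang 1.699 r 96.0
wrist yellow [ 26  18 123] [218.4 196.8] 6 [515. 112.] ang 2.169 r 104.0
```

Both cameras put the jar within 0.02 rad of the arrow. Hold briefly, then hand in.

Request:
{"fn": "drive_effector", "kwargs": {
  "plan": {"ax":[0,0,0,0],"ay":[0,0,0,0],"az":[0,0,0,0],"tx":[0,0,0,0],"ty":[0,0,0,0],"tz":[0,0,0,0],"aperture":[0.3,0.3,0.3,0.3]}
}}

```text
time_s: 15.68
tcp_pos: [573.7, 26.0, 124.5]
eef_rot: [[0.847, 0.531, 0.003], [0.531, -0.847, -0.001], [0.002, 0.003, -1.0]]
force: [9.6, -8.4, -7.7]
gripper_width: 0.385
grasp_force: 25.0
```

```bash
python3 -c "from bench import ctrl, imaging, ticket;print(ticket.job_done())"
```

```text
the job is handed in; nothing more can be done
None
```

I handed the job in at 15.7 s, but no verdict was printed: the white jar was released in the blue place, the display is turned to within about 0.02 rad of the arrow by two cameras, and the gripper holds the knob at 25 N.

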